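Load the carver's sharpening bed

TASK

Get the sharpening bed ready for the chisels: the coarse stone is already in the rails, so slide the medium stone and then the fine one (the thinnest) in under the lips behind it, and push the row up against the end stop. Then run the clamp jaw along its slanting track, in behind the fine stone, until the whole row is held firm with no gaps. The stones are brittle, so feel your way and do not force them, and leave the chisel, the hammer and the water pot where they are.

Things in the scene. Friction and masses are not known exactly. Their poses are not given: they have to be found in the camera images.
- bed: sharpening bed: plywood board screwed to the bench, x -115..+75, y -150..+140 mm, its top 18 mm up. Origin on the bench under the channel's centre line; y runs along the channel from the open mouth (-y) to the end stop (+y), x across, z up. The board's top is the channel's floor, flat in front of the mouth too.
- mouth (a point): the channel's mouth: floor level (board top), centre line, at the rails' ends, bed y -30 mm. Axes as the bed's. Two aluminium rails run from here 165 mm to +y. Inner walls at x -51.5 and +51.5 mm; lips overhang inwards to x -41 and +41, undersides 10 mm and tops 13 mm above the floor. In front of the mouth, for 21 mm, the walls flare outwards as a lead-in.
- stopzone (a point): floor level, centre line, bed y +106 mm: the middle of the range where the end stop's face may be. The stop is an aluminium bar across the channel, 20 mm thick, 14 mm high, with two black clamp knobs. It was clamped by hand with its face anywhere within 4 mm either side of this point: its place is not measured and must be felt. It does not give.
- coarse: coarse stone, the thickest: grey oilstone 60 x 50 x 36 mm on an aluminium plate 100 x 50 x 6 mm, flush in y; 42 mm high in all, about 0.31 kg. Origin under the plate's centre, x along the plate (across the channel), y along the channel, z up. The plate's ends stick out 20 mm each side as tongues that run under the rails' lips. It starts in the rails, part of the way in.
- medium: medium stone: the same, but the stone is 28 mm thick, 34 mm high in all, about 0.26 kg. It lies loose on the bench beside the mouth, within 0.35 rad of the robot's axes; either way round will do. Stones slide with a friction of about 0.6. A stone must not be pressed on its neighbour, the bed or the jaw with more than about 25 N.
- fine: fine stone, the thinnest: the same, but the stone is 20 mm thick, 26 mm high in all, about 0.20 kg. It lies loose on the bench beside the mouth, within 0.35 rad of the robot's axes. In place it ends the row of three, 50 mm each, tight together.
- jaw: clamp jaw: aluminium block 40 x 16 x 16 mm (x, y, z), origin on the board's top under its middle (block y -11..+5 mm), axes as the bed's. Captive in a T-track flush in the board, it slides only along the bed's direction (0.970, 0.243, 0), 130 mm of travel, with about 2 N of friction, and stays where it is left. Starts drawn back at the -x side, clear of stones on the board within x -55..+55 mm.
- post (a point): middle of the -x face of the jaw's black finger post, 30 mm above the board. The post is 16 x 16 mm, from 16 to 42 mm above the board; this face is 20 mm to -x of the jaw's origin. Push here, along the bed's +x, to run the jaw in.
- jawface (a point): middle of the block's +y face. In front of it a steel pad, 36 mm wide, on screws meets the fine stone; its face stands 7 to 12 mm ahead of this point as the screws were left: that is not measured and must be felt. It meets the stone with the jaw within 40 mm of mid-channel, then tightens. The row is firm at 8 to 25 N on the stone, a push of about 9 to 15 N on the post.
- chisel: claw chisel 205 mm long lying on the bench; leave alone. Origin on the bench under its middle, x along it.
- dummy: carver's round iron hammer standing on its head, 72 mm wide, 170 mm high; leave alone. Origin under its centre.
- pot: white water pot, 90 mm wide, 75 mm high; leave alone. Origin under its centre.
There are look-alikes about, which are no part of the job. Leave any turquoise look-alike of the fine alone.

How it is judged:
On the way:
1. with the three stones in the rails in order, the jaw presses the row firm (8 N or more on the fine stone) (y of coarse in the frame of bed above 0.074 m and y of medium in the frame of bed between 0.024 and 0.038 m and y of fine in the frame of bed between -0.026 and -0.012 m and contact force between jaw and fine above 8 N), for 0.2 s.
At the end, for the whole second after the job is handed in: Coarse, medium and fine stones lie flat in the rails in that order from the end stop, at most 2 mm between neighbours, and the jaw behind the fine stone still presses on it (2 N or more) with the robot off everything (y of coarse in the frame of bed above 0.074 m and y of medium in the frame of bed between 0.024 and 0.038 m and y of fine in the frame of bed between -0.026 and -0.012 m and z of each of coarse, medium, fine in the frame of bed below 0.021 m and distance between coarse and medium below 0.052 m and distance between medium and fine below 0.052 m and contact force between jaw and fine above 2 N and linear speed of each of coarse, medium, fine below 0.01 m/s); the robot touches nothing.
It fails at once if the stones are pressed on each other with more than 35 N (contact force between coarse and medium above 35 N or contact force between medium and fine above 35 N).
It fails at once if the jaw presses on the fine stone with more than 35 N (contact force between jaw and fine above 35 N).
It fails at once if a stone is forced against the bed with more than 80 N (contact force between any of coarse, medium, fine and bed above 80 N).
It fails at once if the chisel, hammer or pot is moved by more than 20 mm (distance of any of chisel, dummy, pot from where it was at the start of the episode above 0.02 m).
It also fails if it takes over 72 s, if anything falls off the work surface, if the arm or the gripper's body presses on something with over 40 N, if the wrist force passes 120 N, or if a joint passes its speed limit or range.

ROBOT

A 6-joint arm with a two-finger parallel gripper is mounted at the origin on the work surface. World frame = base frame: x ahead of the robot, y to its left, z up, the work surface at z = 0. Lengths are in m, angles in rad, forces in N, time in s.
With the tool pointing down it reaches from about 0.35 to 0.85 m from the base axis. Payload 8.1 kg.
Tool frame: the origin (TCP) lies at the very end of the fingers, on their centre line; the grasp point (between the pads) lies 19 mm behind it; z points along the fingers, y is the line along which they close (so a half turn about z gives the same grasp; the last joint's range is limited). The gripper opens to 93 mm and grips with 3 to 60 N. Pads are 15 mm wide; open, the fingers measure 128 mm over their backs; the gripper's body (75 mm by 188 mm) begins 65 mm behind the grasp point.
Start: joints at [1.032, 0.13, 1.488, -0, 1.523, -0.085], TCP at [0.263, 0.539, 0.219] pointing down, gripper open.
Joint ranges: [-2.96, 2.96], [-0.89, 2.26], [0.02, 2.5], [-1.34, 4.48], [0, 2.73], [-2.66, 2.66]. Speed limits (rad/s): [2.39, 2.39, 2.79, 3.14, 3.14, 3.14].

INTERFACE

Orientations are given as a rotation vector (axis times angle).
In Python, from plant import monitor, eyes, ticket gives the robot as it stands.
- The arm moves only by the tool arm_command, never from a script. Its argument "deltas" is a list that holds one entry, the list of rows, each a list of 6 numbers: the shift along the world's x, y, z in cm, then the turn, a rotation vector about the world's x, y, z in degrees. In form: [[[tx, ty, tz, rx, ry, rz], ...]]. A call has 1 to 12 rows; each row shifts and turns the commanded pose from where the row before left it; what a row does not reach is not made up. A row lasts 1/12 s, in which the tool goes at most 41.7 mm and 7.16 degrees, less where a joint would pass 70% of its speed; a pose out of reach is approached as far as the arm can. A call is refused whole if a number of a shift passes 4.17 or a number of a turn 7.16, either way. A call with a gripper value outside its range is refused whole. "gripper" is the opening, from -1 (shut) to 1 (fully open), set as the call begins (left out, the last holds). The fingers move at their own pace and stop on an object; "squeeze" is the grip in N (left out, the last holds). Time passes only in rows, so rows that do not move let the fingers close. It gives the time, the measured TCP pose, the force, the opening and the grip force at its end, in the units of the state.
- monitor.read_state(): the state, without advancing time (a new reading comes with each control period).
- eyes.read_camera(name): name is "side" or "top"; returns the picture (420x560x3 uint8, blue, green, red); there is no depth.
- eyes.camera_model(name): a dict with "fx", "fy", "cx", "cy" (pixels), "k1" (the pictures are not rectified: a ray, as slopes to the right and down, at radius r is drawn at 1 + k1 r^2 times it, then the intrinsics apply), "rvec" (rotation vector, rad) and "tvec" (3), from world to camera coordinates, as OpenCV has them. Camera axes: x right, y down, z forward; pixel columns grow to the right and rows downward; lengths in m; the calibration is good to about 2 mm. A picture is of the moment at which its call begins. camera_model takes no time and is no camera call.
- ticket.close_job(): hands the job in; it is judged then, once.
The state is a dict: "t": time; "q": joint angles; "dq": joint speeds; "joint_torque": joint torques, N m; "tool_pos": TCP position; "orientation": TCP orientation; "force": force on the tool from outside, world axes, zero at the start; "wrist_torque": the same for the moment, N m; "opening": finger opening in m; "gripper_force": force on a finger pad.
Only numpy, scipy, OpenCV 4.12 (cv2) and the standard library are available. Lean on these libraries where they do the work, as an engineer would, in place of code of your own. Each camera call takes 0.05 s, during which the arm holds its last target. There are 200 camera calls.

## Working session

There is one attempt and no reset: what is moved stays moved. The work goes in short steps, Python scripts to look and compute and a tool call to move; the robot and the scene stay as the last step left them, time stands still between calls to the robot, and variables do not carry over. Pictures are saved under pics/ and viewed, at most 10 in all, crops included, and the job is handed in when it is done.

Besides the shell and the picture viewer there is one more tool, called after "Request:" as a command line: name --argument value ..., lists and objects as JSON in quotes. arm_command: Moves the arm, as the interface text tells. Its arguments: {"type":"object","properties":{"deltas":{"type":"array"},"gripper":{"type":"number"},"squeeze":{"type":"number"}},"required":["deltas"]}

```bash
ls; mkdir -p pics; cat > h.py <<'E'
import numpy as np, cv2
from plant import monitor, eyes, ticket
def cam(n):
    m=eyes.camera_model(n); R=cv2.Rodrigues(np.array(m['rvec'],float))[0]; return m,R,np.array(m['tvec'],float)
def ray(n,u,v):
    m,R,t=cam(n)
    K=np.array([[m['fx'],0,m['cx']],[0,m['fy'],m['cy']],[0,0,1.]])
    p=cv2.undistortPoints(np.array([[[u,v]]],float),K,np.array([m['k1'],0,0,0.]))[0,0]
    return -R.T@t, R.T@np.array([p[0],p[1],1])
def onz(n,u,v,z):
    o,d=ray(n,u,v); return o+d*(z-o[2])/d[2]
def proj(n,P):
    m,R,t=cam(n); K=np.array([[m['fx'],0,m['cx']],[0,m['fy'],m['cy']],[0,0,1.]])
    return cv2.projectPoints(np.array(P,float).reshape(-1,1,3),np.array(m['rvec'],float),t,K,np.array([m['k1'],0,0,0.]))[0].reshape(-1,2)
E
python3 - <<'E'
from h import *
for n in('top','side'):
    im=eyes.read_camera(n); cv2.imwrite(f'pics/{n}0.png',im)
    print(n,-cam(n)[1].T@cam(n)[2],eyes.camera_model(n)['k1'],eyes.camera_model(n)['fx'])
s=monitor.read_state();print(s)
E
```

```text
pics
top [0.28596937 0.05329757 1.55536625] 0.0428063464352124 544.592520311469
side [0.54460672 0.83371941 0.63097273] -0.008339898247228946 429.56910390600405
{'t': 0.1, 'q': array([ 1.03159976e+00,  1.31074502e-01,  1.48918046e+00,  4.78271342e-05,
        1.52298202e+00, -8.54153841e-02]), 'dq': array([ 1.15639678e-03, -2.01338348e-03, -3.37512446e-03, -1.02146874e-03,
        5.40349259e-04, -8.22001208e-05]), 'joint_torque': array([ 1.41271805e-03, -5.61349189e+01, -4.93089831e+01,  7.71295466e-02,
        2.92959984e-02, -9.25884888e-05]), 'tool_pos': array([0.26272961, 0.53885232, 0.21769346]), 'orientation': array([-7.06577284e-01, -3.06053709e+00,  2.43448064e-03]), 'force': array([-0.3695062 , -0.31336129,  0.24145276]), 'wrist_torque': array([-0.02591015, -0.00258857,  0.02415534]), 'gripper_force': 0.0, 'opening': 0.09290556552044427}
```

View pics/top0.png

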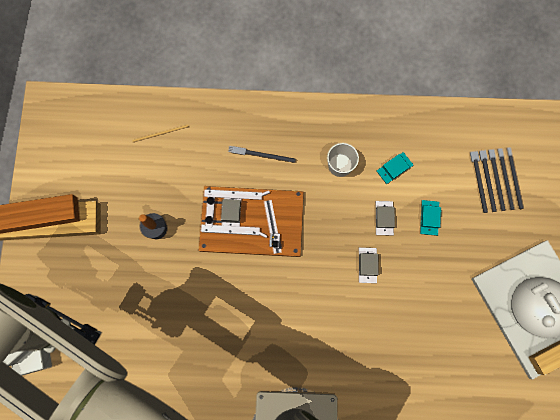

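View pics/side0.png

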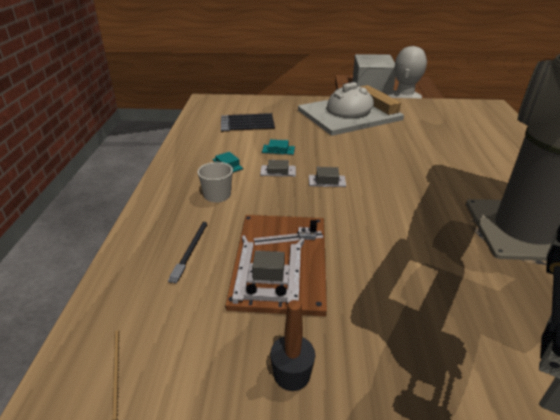

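Top view: the board is at (198–303, 185–255), the coarse stone in the rails at (230,210) and the jaw at (276,240). Candidates for the fine stone are grey (385,217), grey (369,265), turquoise (395,167) and turquoise (430,217). In the side view the grey stone at (278,168) looks thinner than the one at (327,177). That makes fine = top (385,217) and medium = top (369,265); I'll check this in a crop.

```bash
python3 - <<'E'
from h import *
t=cv2.imread('pics/top0.png'); s=cv2.imread('pics/side0.png')
a=cv2.resize(s[140:195,255:355],None,fx=4,fy=4,interpolation=cv2.INTER_CUBIC)
b=cv2.resize(t[200:290,355:405],None,fx=4,fy=4,interpolation=cv2.INTER_CUBIC)
c=cv2.resize(t[180:260,195:310],None,fx=4.3,fy=4.3,interpolation=cv2.INTER_CUBIC)
W=np.zeros((600,800,3),np.uint8); W[:220,:400]=a; W[:360,500:700]=b; W[230:230+c.shape[0],:c.shape[1]]=c; cv2.imwrite('pics/crop1.png',W)
hsv=cv2.cvtColor(t,cv2.COLOR_BGR2HSV)
m=(hsv[...,1]<75).astype(np.uint8)*255
for nm,(x0,x1,y0,y1) in dict(fine=(365,405,195,242),med=(350,388,240,292)).items():
    sub=np.zeros_like(m); sub[y0:y1,x0:x1]=m[y0:y1,x0:x1]
    cs=cv2.findContours(sub,0,1)[0]; cc=max(cs,key=cv2.contourArea)
    print(nm,cv2.minAreaRect(cc),cv2.contourArea(cc))
    w=(sub>0)&(t.min(2)>185)
    n,l,st,ce=cv2.connectedComponentsWithStats(w.astype(np.uint8))
    for i in range(1,n):
        if st[i,4]>15: print('  white',st[i],ce[i],onz('top',*ce[i],0.006))
# wood board mask
m=((hsv[...,1]>130)&(hsv[...,0]<14)&(hsv[...,2]>60)).astype(np.uint8)
sub=np.zeros_like(m); sub[175:265,190:312]=m[175:265,190:312]
sub=cv2.morphologyEx(sub,cv2.MORPH_CLOSE,np.ones((15,15)))
cc=max(cv2.findContours(sub,0,1)[0],key=cv2.contourArea); r=cv2.minAreaRect(cc); print(r)
P=np.array([onz('top',*p,0.018) for p in cv2.boxPoints(r)]); print(P, [np.linalg.norm(P[i]-P[i-1]) for i in range(4)])
E
```

```text
fine ((384.81219482421875, 217.990234375), (34.514400482177734, 18.61591339111328), 88.21009063720703) 570.0
  white [376 201  17   6  81] [383.86419753 203.08641975] [ 0.64059864 -0.23607641  0.006     ]
  white [376 228  18   7 114] [384.13157895 231.12280702] [ 0.55785792 -0.23652865  0.006     ]
med ((368.0, 264.5), (35.0, 18.0), 90.0) 595.0
  white [359 248  18   6  86] [367.30232558 249.98837209] [ 0.50140345 -0.18828879  0.006     ]
  white [359 276  18   7 121] [367.57024793 279.02479339] [ 0.41892752 -0.18916602  0.006     ]
((251.12982177734375, 221.0331573486328), (101.17575073242188, 65.22550964355469), 3.012787342071533)
[[ 4.79711524e-01  2.90557759e-01  1.80000000e-02]
 [ 6.70028939e-01  2.93600790e-01  1.80000000e-02]
 [ 6.64944009e-01 -4.47303064e-04  1.80000000e-02]
 [ 4.74846389e-01  4.03684463e-03  1.80000000e-02]] [np.float64(0.28656221632634343), np.float64(0.1903417407692212), np.float64(0.2940920564690357), np.float64(0.19015050014312568)]
```

View pics/crop1.png

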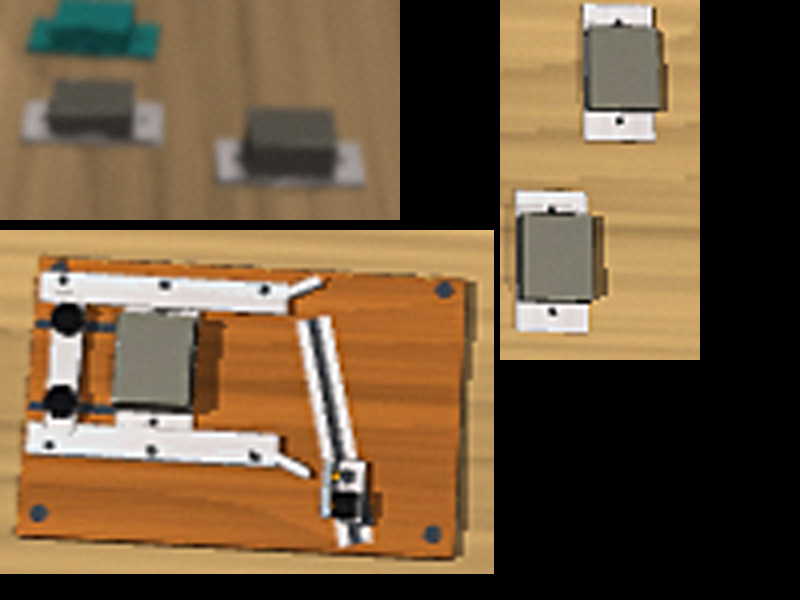

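```bash
python3 - <<'E'
from h import *
t=cv2.imread('pics/top0.png'); hsv=cv2.cvtColor(t,cv2.COLOR_BGR2HSV)
g=t[...,0].astype(float) # blue: rails bright, wood dark
def edge(col,a,b,sign):
    seg=cv2.GaussianBlur(g[:,col-1:col+2].mean(1).reshape(-1,1),(1,3),0)[a:b,0]
    d=sign*np.diff(seg); i=int(d.argmax()); 
    o=0
    if 0<i<len(d)-1:
        den=d[i-1]-2*d[i]+d[i+1]; o=0.5*(d[i-1]-d[i+1])/den if den else 0
    return a+i+0.5+o
L={}
for nm,a,b,s in(('up_out',180,194,1),('up_in',190,203,-1),('lo_in',220,233,1),('lo_out',226,242,-1)):
    P=np.array([onz('top',c,edge(c,a,b,s),0.031)[:2] for c in list(range(214,224 if nm=='lo_in' or nm=='up_in' else 256))+list(range(244,258))])
    k=np.polyfit(P[:,1],P[:,0],1); r=P[:,0]-np.polyval(k,P[:,1]); P=P[abs(r)<.003]; k=np.polyfit(P[:,1],P[:,0],1)
    L[nm]=k; print(nm,k,(P[:,0]-np.polyval(k,P[:,1])).std(),len(P), 'x at y=.1:',np.polyval(k,.1))
# board edges: hue/red-level vs bench
sat=hsv[...,1].astype(float)
for c in (240,260,280,290): print(c,[int(v) for v in t[180:196,c,0]],[int(v) for v in t[246:262,c,0]])
# jaw post (black) & board screws
m=(t.max(2)<60).astype(np.uint8)
n,l,st,ce=cv2.connectedComponentsWithStats(m[175:265,190:312])
for i in range(1,n):
    if st[i,4]>2: c=ce[i]+[190,175]; print(st[i],c,onz('top',*c,.018)[:2],onz('top',*c,.06)[:2])
E
```

```text
up_out [0.01611572 0.65304984] 0.0004228290997063099 56 x at y=.1: 0.6546614123144742
up_in [0.01806435 0.63167214] 0.00033699596286674395 24 x at y=.1: 0.6334785705509872
lo_in [0.01612056 0.55031343] 0.00017035368572659575 22 x at y=.1: 0.5519254881047558
lo_out [0.02195662 0.52775576] 0.00044998858906228535 55 x at y=.1: 0.5299514204705719
240 [97, 101, 110, 109, 107, 100, 98, 92, 43, 35, 39, 152, 246, 232, 214, 211] [43, 39, 44, 41, 50, 44, 40, 10, 107, 99, 103, 104, 107, 111, 102, 99]
260 [96, 96, 101, 109, 111, 103, 99, 100, 106, 43, 34, 41, 147, 249, 240, 234] [45, 39, 36, 41, 41, 41, 40, 33, 15, 106, 100, 98, 102, 109, 109, 106]
280 [102, 95, 96, 101, 107, 109, 106, 99, 100, 108, 36, 36, 42, 34, 40, 41] [37, 45, 70, 247, 237, 237, 143, 25, 37, 15, 107, 100, 100, 101, 111, 112]
290 [110, 97, 96, 94, 103, 111, 113, 102, 100, 105, 58, 34, 43, 41, 38, 44] [38, 43, 43, 41, 40, 45, 45, 44, 42, 41, 47, 104, 99, 101, 110, 113]
[17 22 11  7 52] [211.13461538 200.34615385] [0.62770004 0.26533701] [0.61836415 0.25954421]
[50 27  1  5  5] [240. 204.] [0.61995069 0.18146025] [0.6108265  0.17795891]
[77 27  7 32 36] [270.27777778 217.63888889] [0.58303889 0.09244288] [0.57492312 0.09137345]
[24 30  1  5  5] [214. 207.] [0.60835972 0.25585316] [0.59955219 0.25031946]
[31 33 20 15 45] [232.48888889 218.31111111] [0.57712592 0.20080643] [0.56917168 0.19677657]
[15 41 12  8 55] [209.58181818 219.69090909] [0.57072047 0.26617923] [0.56294123 0.26036342]
[85 61  2  2  4] [275.5 236.5] [0.52882176 0.0753376 ] [0.52218717 0.07473548]
[89 63  2 10 15] [279.66666667 243.33333333] [0.509615   0.06273438] [0.50350513 0.06247657]
[82 66  6  6 35] [274.57142857 243.48571429] [0.50865291 0.07720609] [0.50256932 0.07655293]
[50 78  3  1  3] [241. 253.] [0.47808312 0.17119286] [0.47283467 0.16797203]
```

Crop check: the stone at (385,217) is clearly thinner than the one at (369,265), and both are grey. So fine is at (0.598,-0.236) and medium at (0.459,-0.189). The bed's lip gap measures 81.5 mm against 82 given, and its centre line is x ≈ 0.591+0.018y, yaw ≈ -1°, origin ≈ (0.5936,0.1515).

Request:
arm_command --deltas '[[[1.6, -3.8, 0, 0, 0, -5.3], [1.6, -3.8, 0, 0, 0, -5.3], [1.6, -3.8, 0, 0, 0, -5.3], [1.6, -3.8, 0, 0, 0, -5.3], [1.6, -3.8, 0, 0, 0, -5.3], [1.6, -3.8, 0, 0, 0, -5.3], [1.6, -3.8, 0, 0, 0, -5.3], [1.6, -3.8, 0, 0, 0, -5.3], [1.6, -3.8, 0, 0, 0, -5.3], [1.6, -3.8, 0, 0, 0, -5.3], [1.6, -3.8, 0, 0, 0, -5.3], [1.6, -3.8, 0, 0, 0, -5.3]]]' --gripper 1

```text
t: 1.1
tool_pos: [0.4551, 0.0813, 0.2185]
orientation: [-2.219, -2.224, -0.0]
force: [0.8, 0.1, 0.2]
opening: 0.0927
gripper_force: 0.0
```

Request:
arm_command --deltas '[[[0.05, -3.4, -1.0, 0, 0, 0], [0.05, -3.4, -1.0, 0, 0, 0], [0.05, -3.4, -1.0, 0, 0, 0], [0.05, -3.4, -1.0, 0, 0, 0], [0.05, -3.4, -1.0, 0, 0, 0], [0.05, -3.4, -1.0, 0, 0, 0], [0.05, -3.4, -1.0, 0, 0, 0], [0.05, -3.2, -1.0, 0, 0, 0], [0, 0, -3.5, 0, 0, 0], [0, 0, -3.5, 0, 0, 0], [0, 0, -3, 0, 0, 0], [0, 0, 0, 0, 0, 0]]]'

```text
t: 2.1
tool_pos: [0.4538, -0.1844, 0.0318]
orientation: [-2.207, -2.22, 0.005]
force: [-1.4, 0.4, -1.7]
opening: 0.0926
gripper_force: 0.0
```

```bash
python3 - <<'E'
from h import *
im=eyes.read_camera('top'); s=eyes.read_camera('side')
p=monitor.read_state()['tool_pos'];print(p)
a=cv2.resize(im[200:310,320:420],None,fx=4,fy=4,interpolation=cv2.INTER_CUBIC)
b=cv2.resize(s[120:210,250:350],None,fx=4,fy=4,interpolation=cv2.INTER_CUBIC)
W=np.zeros((440,800,3),np.uint8); W[:,:400]=a; W[:360,400:]=b; cv2.imwrite('pics/c2.png',W)
E
```

```text
[ 0.45775417 -0.18602274  0.0378465 ]
```

View pics/c2.png

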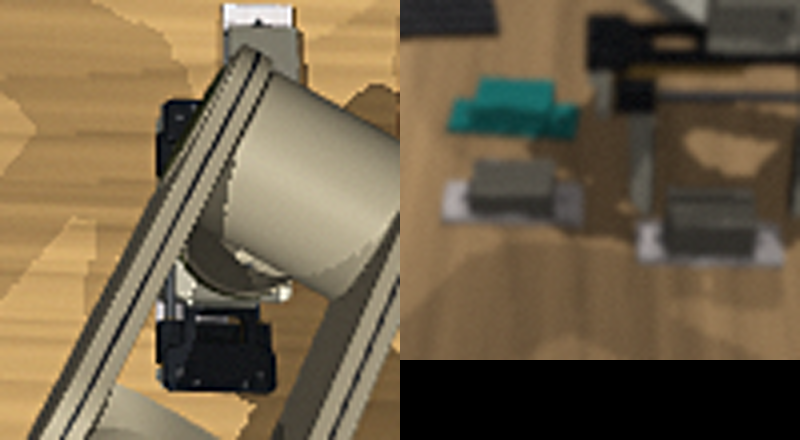

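The fingers straddle the medium stone: in the side crop the left finger is at (642,180) and the stone at (710,220). I'll lower and grip.

Request:
arm_command --deltas '[[[0.1, -0.3, -0.7, 0, 0, 0], [0, 0, -0.7, 0, 0, 0], [0, 0, -0.7, 0, 0, 0], [0, 0, 0, 0, 0, 0], [0, 0, 0, 0, 0, 0]]]'

```text
t: 2.62
tool_pos: [0.46, -0.1896, 0.0176]
orientation: [-2.213, -2.229, 0.0]
force: [-0.2, -0.1, -0.5]
opening: 0.0929
gripper_force: 0.0
```

Request:
arm_command --deltas '[[[0, 0, 0, 0, 0, 0], [0, 0, 0, 0, 0, 0], [0, 0, 0, 0, 0, 0], [0, 0, 0, 0, 0, 0], [0, 0, 0, 0, 0, 0], [0, 0, 0, 0, 0, 0], [0, 0, 0, 0, 0, 0], [0, 0, 0, 0, 0, 0]]]' --gripper -1 --squeeze 20

```text
t: 3.28
tool_pos: [0.4601, -0.1898, 0.0178]
orientation: [2.214, 2.229, 0.0]
force: [-0.4, 0.2, 1.9]
opening: 0.0598
gripper_force: 20.0
```

Request:
arm_command --deltas '[[[0, 0, 2.5, 0, 0, 0], [0, 0, 2.5, 0, 0, -0.7], [3, 2.0, 0, 0, 0, -0.7], [3, 2.5, 0, 0, 0, 0], [3, 2.5, 0, 0, 0, 0], [3, 3, 0, 0, 0, 0], [1.2, 3, 0, 0, 0, 0], [0, 3, 0, 0, 0, 0], [0, 3, 0, 0, 0, 0], [0, 3, 0, 0, 0, 0], [0, 2, 0, 0, 0, 0], [0, 1, 0, 0, 0, 0]]]'

```text
t: 4.28
tool_pos: [0.5906, 0.0625, 0.0668]
orientation: [-2.237, -2.203, 0.001]
force: [0.8, 0.5, -2.0]
opening: 0.06
gripper_force: 20.0
```

Request:
arm_command --deltas '[[[0, 0, -0.8, 0, 0, 0], [0, 0, -0.8, 0, 0, 0], [0, 0, -0.8, 0, 0, 0], [0, 0, -0.4, 0, 0, 0], [0, 0, -0.2, 0, 0, 0], [0, 0, 0, 0, 0, 0], [0, 0, 0, 0, 0, 0]]]'

```text
t: 4.87
tool_pos: [0.5916, 0.0591, 0.0376]
orientation: [2.242, 2.201, 0.0]
force: [0.1, -0.1, -3.5]
opening: 0.06
gripper_force: 20.0
```

```bash
python3 - <<'E'
from h import *
im=eyes.read_camera('top'); s=eyes.read_camera('side')
p=monitor.read_state();print(p['tool_pos'],p['orientation'],p['force'])
a=cv2.resize(im[160:270,190:330],None,fx=4,fy=4,interpolation=cv2.INTER_CUBIC)
b=cv2.resize(s[180:320,220:340],None,fx=4,fy=4,interpolation=cv2.INTER_CUBIC)[:, :240*2]
W=np.zeros((600,800,3),np.uint8); W[:560,:480]=b; W[:293,480:]=cv2.resize(im[150:275,190:326],(320,293)); cv2.imwrite('pics/c3.png',W)
E
```

```text
[0.59191624 0.0593765  0.03803638] [2.24094971e+00 2.20092128e+00 9.34244888e-04] [ 0.05794653 -0.25641686 -2.41510173]
```

View pics/c3.png

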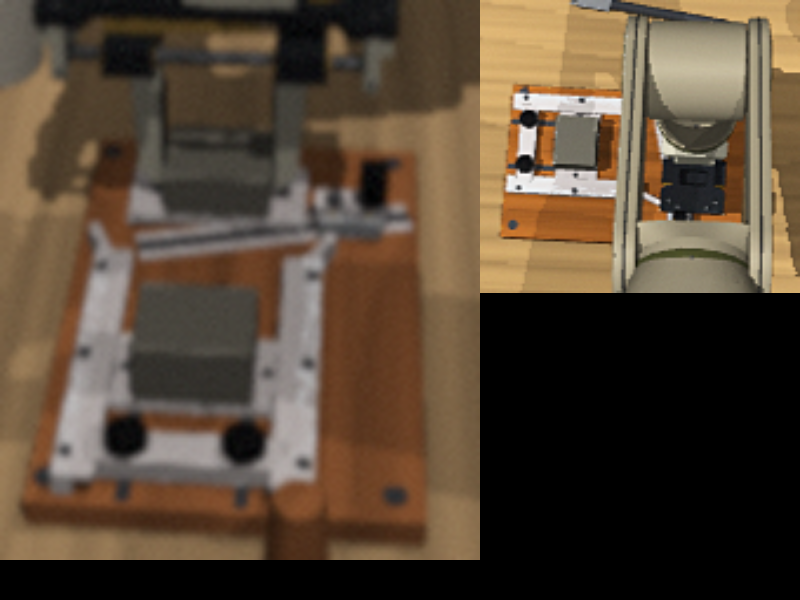

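In the side crop the medium stone hangs at (217,195) in front of the mouth, clear of the jaw at (330,205). It is centred between the flare tips at (93,228) and (335,238). I'll lower it to the floor and slide it in gently.

Request:
arm_command --deltas '[[[0, 0, -0.1, 0, 0, 0], [0, 0, -0.1, 0, 0, 0], [0.01, 0.5, 0, 0, 0, 0], [0.01, 0.7, 0, 0, 0, 0], [0.01, 0.7, 0, 0, 0, 0], [0.01, 0.7, 0, 0, 0, 0], [0.01, 0.5, 0, 0, 0, 0], [0, 0, 0, 0, 0, 0]]]' --squeeze 12

```text
t: 5.63
tool_pos: [0.592, 0.0924, 0.0358]
orientation: [-2.239, -2.203, -0.001]
force: [0.4, 0.5, -0.7]
opening: 0.0596
gripper_force: 12.0
```

Request:
arm_command --deltas '[[[0.01, 0.4, 0, 0, 0, 0], [0.01, 0.4, 0, 0, 0, 0], [0.01, 0.4, 0, 0, 0, 0], [0, 0, 0, 0, 0, 0]]]'

```text
t: 5.97
tool_pos: [0.5924, 0.1035, 0.0358]
orientation: [-2.24, -2.202, -0.001]
force: [-0.1, 1.5, -0.3]
opening: 0.0597
gripper_force: 12.0
```

Request:
arm_command --deltas '[[[0.01, 0.5, 0, 0, 0, 0], [0.01, 0.5, 0, 0, 0, 0], [0.01, 0.5, 0, 0, 0, 0], [0.01, 0.5, 0, 0, 0, 0], [0.01, 0.5, 0, 0, 0, 0], [0.01, 0.5, 0, 0, 0, 0], [0.01, 0.5, 0, 0, 0, 0], [0, 0.3, 0, 0, 0, 0], [0, 0, 0, 0, 0, 0]]]'

```text
t: 6.72
tool_pos: [0.5931, 0.1419, 0.0358]
orientation: [-2.24, -2.202, -0.001]
force: [0.5, 3.4, 1.5]
opening: 0.06
gripper_force: 12.0
```

Request:
arm_command --deltas '[[[0.01, 0.3, 0, 0, 0, 0], [0, 0.3, 0, 0, 0, 0], [0.01, 0.3, 0, 0, 0, 0], [0, 0.3, 0, 0, 0, 0], [0.01, 0.3, 0, 0, 0, 0], [0, 0.3, 0, 0, 0, 0]]]'

```text
t: 7.22
tool_pos: [0.5935, 0.1585, 0.0358]
orientation: [2.241, 2.201, -0.001]
force: [0.0, -4.7, 4.5]
opening: 0.0598
gripper_force: 12.0
```

Request:
arm_command --deltas '[[[0.01, 0.2, 0, 0, 0, 0], [0, 0.2, 0, 0, 0, 0], [0, 0.2, 0, 0, 0, 0], [0.01, 0.2, 0, 0, 0, 0], [0, 0.2, 0, 0, 0, 0], [0, 0.2, 0, 0, 0, 0], [0.01, 0.2, 0, 0, 0, 0]]]'

```text
t: 7.8
tool_pos: [0.5937, 0.1726, 0.0358]
orientation: [2.241, 2.201, -0.0]
force: [-0.0, -4.5, 4.2]
opening: 0.0598
gripper_force: 12.0
```

Request:
arm_command --deltas '[[[0, 0.1, 0, 0, 0, 0], [0, 0.1, 0, 0, 0, 0], [0, 0.1, 0, 0, 0, 0], [0, 0.1, 0, 0, 0, 0]]]'

```text
t: 8.13
tool_pos: [0.5937, 0.1765, 0.0358]
orientation: [2.241, 2.201, -0.0]
force: [-0.4, -5.3, 3.0]
opening: 0.0595
gripper_force: 12.0
```

Request:
arm_command --deltas '[[[0, 0.1, 0, 0, 0, 0], [0, 0.1, 0, 0, 0, 0], [0, 0.1, 0, 0, 0, 0]]]'

```text
t: 8.38
tool_pos: [0.5937, 0.1795, 0.0358]
orientation: [2.241, 2.202, -0.0]
force: [0.1, -5.8, 4.5]
opening: 0.0598
gripper_force: 12.0
```

Request:
arm_command --deltas '[[[0, 0.1, 0, 0, 0, 0], [0, 0.1, 0, 0, 0, 0]]]'

```text
t: 8.55
tool_pos: [0.5937, 0.1799, 0.0358]
orientation: [2.24, 2.2, -0.004]
force: [-1.0, -15.5, 6.7]
opening: 0.0596
gripper_force: 12.0
```

Request:
arm_command --deltas '[[[0, 0.1, 0, 0, 0, 0], [0, 0.1, 0, 0, 0, 0]]]'

```text
t: 8.72
tool_pos: [0.5937, 0.1811, 0.0356]
orientation: [2.24, 2.2, -0.005]
force: [-0.2, -15.1, 5.2]
opening: 0.06
gripper_force: 12.0
```

The stop was felt at tool y ≈ 0.180 with about 15 N, just slipping in the grip. I'll release and go for the fine stone.

Request:
arm_command --deltas '[[[0, -0.1, 0, 0, 0, 0], [0, 0, 0, 0, 0, 0], [0, 0, 0, 0, 0, 0], [0, 0, 0, 0, 0, 0], [0, 0, 1.0, 0, 0, 0], [0, 0, 2.5, 0, 0, 0], [0, 0, 3.0, 0, 0, 0], [0, -3.5, 1.5, 0, 0, 0], [0, -3.8, 0, 0, 0, 0], [0, -3.8, 0, 0, 0, 0], [0, -3.8, 0, 0, 0, 0], [0, -3.8, 0, 0, 0, 0]]]' --gripper 1

```text
t: 9.72
tool_pos: [0.5937, -0.0054, 0.1169]
orientation: [2.239, 2.202, 0.002]
force: [0.9, -0.3, 0.2]
opening: 0.0928
gripper_force: 0.0
```

Request:
arm_command --deltas '[[[0.1, -3.8, 0, 0, 0, 0], [0.1, -3.8, 0, 0, 0, 0], [0.1, -3.8, 0, 0, 0, 0], [0.1, -3.8, 0, 0, 0, 0], [0, -3.8, 0, 0, 0, 0], [0, -3.0, -1, 0, 0, 0], [0, -1.0, -2, 0, 0, 0], [0, 0, -2, 0, 0, 0], [0, 0, -1.5, 0, 0, 0], [0, 0, 0, 0, 0, 0], [0, 0, 0, 0, 0, 0]]]'

```text
t: 10.63
tool_pos: [0.597, -0.2337, 0.0503]
orientation: [-2.239, -2.201, 0.001]
force: [-0.2, 0.8, 0.4]
opening: 0.093
gripper_force: 0.0
```

```bash
python3 - <<'E'
from h import *
im=eyes.read_camera('top'); s=eyes.read_camera('side')
p=monitor.read_state();print(p['tool_pos'],p['orientation'],p['force'])
b=cv2.resize(s[100:320,180:360],None,fx=2.7,fy=2.7,interpolation=cv2.INTER_CUBIC)
a=cv2.resize(im[180:260,190:306],(314,216),interpolation=cv2.INTER_CUBIC)
W=np.zeros((600,800,3),np.uint8); W[:b.shape[0],:b.shape[1]]=b; W[:216,486:]=a
W[220:520,486:786]=cv2.resize(im[180:255,345:420],(300,300)); cv2.imwrite('pics/c4.png',W)
E
```

```text
[ 0.59859836 -0.23433169  0.05243789] [2.23879078e+00 2.20119834e+00 1.19253996e-03] [ 0.29267441  1.09296233 -0.33703013]
```

View pics/c4.png

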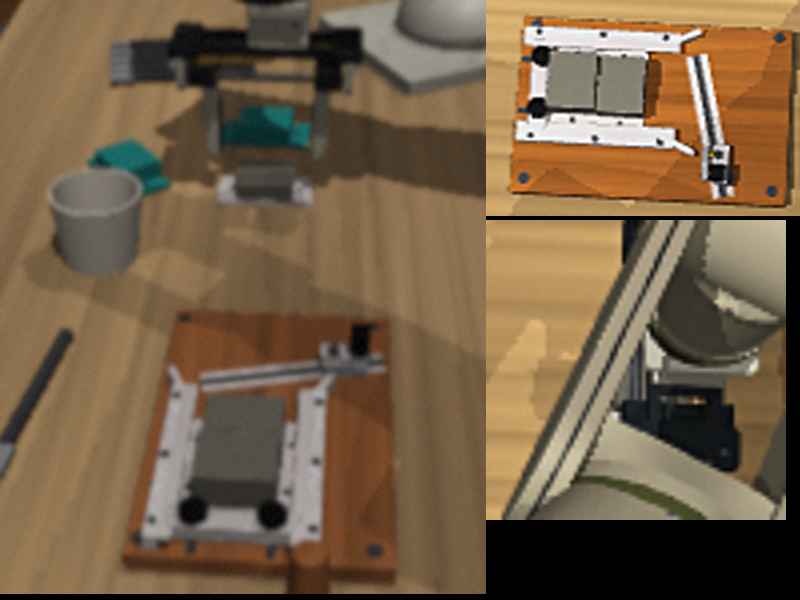

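The coarse and medium stones are tight against the stop, at (567,82) and (622,82) in the inset, and the gripper is above the grey fine stone at (265,183). I'll lower and grip.

Request:
arm_command --deltas '[[[0, -0.2, -1.3, 0, 0, 0], [0, 0, -1.2, 0, 0, 0], [0, 0, -0.8, 0, 0, 0], [0, 0, -0.4, 0, 0, 0], [0, 0, 0, 0, 0, 0], [0, 0, 0, 0, 0, 0]]]'

```text
t: 11.23
tool_pos: [0.5971, -0.236, 0.0129]
orientation: [-2.24, -2.201, 0.001]
force: [-0.0, 0.1, 1.2]
opening: 0.0931
gripper_force: 0.0
```

Request:
arm_command --deltas '[[[0, 0, 0, 0, 0, 0], [0, 0, 0, 0, 0, 0], [0, 0, 0, 0, 0, 0], [0, 0, 0, 0, 0, 0], [0, 0, 0, 0, 0, 0], [0, 0, 0, 0, 0, 0], [0, 0, 0, 0, 0, 0]]]' --gripper -1 --squeeze 20

```text
t: 11.82
tool_pos: [0.5978, -0.2363, 0.014]
orientation: [2.24, 2.202, 0.0]
force: [-0.3, 1.0, 1.1]
opening: 0.0598
gripper_force: 19.9
```

Request:
arm_command --deltas '[[[0, 0, 0, 0, 0, 0], [0, 0, 0, 0, 0, 0], [0, 0, 0.2, 0, 0, 0], [0, 0, 0, 0, 0, 0], [0, 0, 0, 0, 0, 0]]]' --gripper 0.5

```text
t: 12.23
tool_pos: [0.5977, -0.2363, 0.0158]
orientation: [2.241, 2.202, 0.0]
force: [-0.7, 0.3, -0.1]
opening: 0.0698
gripper_force: 0.0
```

Request:
arm_command --deltas '[[[0, 0, 0, 0, 0, 0], [0, 0, 0, 0, 0, 0], [0, 0, 0, 0, 0, 0], [0, 0, 0, 0, 0, 0], [0, 0, 0, 0, 0, 0]]]' --gripper -1 --squeeze 20

```text
t: 12.65
tool_pos: [0.5975, -0.2362, 0.0156]
orientation: [-2.241, -2.202, -0.0]
force: [0.1, -0.4, 0.1]
opening: 0.0597
gripper_force: 19.9
```

Request:
arm_command --deltas '[[[0, 0, 2.5, 0, 0, 0], [0, 0, 2.5, 0, 0, 0], [0, 2.0, 0, 0, 0, 0], [-0.1, 3.5, 0, 0, 0, 0], [-0.1, 3.5, 0, 0, 0, 0], [-0.1, 3.5, 0, 0, 0, 0], [-0.1, 3.5, 0, 0, 0, 0], [-0.1, 3.5, 0, 0, 0, 0], [-0.1, 3.5, 0, 0, 0, 0], [0, 3.1, 0, 0, 0, 0], [0, 2, 0, 0, 0, 0], [0, 1, 0, 0, 0, 0]]]'

```text
t: 13.65
tool_pos: [0.5909, 0.0576, 0.0652]
orientation: [-2.237, -2.204, 0.0]
force: [0.1, -0.9, -2.0]
opening: 0.0598
gripper_force: 19.9
```

Request:
arm_command --deltas '[[[0, 0, -0.8, 0, 0, 0], [0, 0, -0.8, 0, 0, 0], [0, 0, -0.8, 0, 0, 0], [0, 0, -0.4, 0, 0, 0], [0, 0, -0.2, 0, 0, 0], [0, 0, 0, 0, 0, 0], [0, 0, 0, 0, 0, 0]]]'

```text
t: 14.23
tool_pos: [0.5916, 0.054, 0.0355]
orientation: [-2.242, -2.201, 0.0]
force: [-0.0, -0.7, -1.7]
opening: 0.0599
gripper_force: 19.9
```

Request:
arm_command --deltas '[[[0, 0, -0.08, 0, 0, 0], [0, 0, -0.08, 0, 0, 0], [0.01, 0.5, 0, 0, 0, 0], [0.01, 0.7, 0, 0, 0, 0], [0.01, 0.7, 0, 0, 0, 0], [0.01, 0.7, 0, 0, 0, 0], [0.01, 0.7, 0, 0, 0, 0], [0.01, 0.5, 0, 0, 0, 0], [0, 0, 0, 0, 0, 0]]]' --squeeze 12

```text
t: 14.98
tool_pos: [0.5921, 0.0942, 0.034]
orientation: [-2.239, -2.203, -0.0]
force: [0.4, 0.1, -1.4]
opening: 0.0601
gripper_force: 11.9
```

Request:
arm_command --deltas '[[[0.01, 0.4, 0, 0, 0, 0], [0.01, 0.4, 0, 0, 0, 0], [0.01, 0.4, 0, 0, 0, 0], [0, 0.4, 0, 0, 0, 0], [0, 0, 0, 0, 0, 0]]]'

```text
t: 15.4
tool_pos: [0.5927, 0.1095, 0.0342]
orientation: [2.24, 2.202, 0.001]
force: [1.6, 0.4, -2.4]
opening: 0.0599
gripper_force: 11.9
```

Request:
arm_command --deltas '[[[0.01, 0.3, 0, 0, 0, 0], [0, 0.3, 0, 0, 0, 0], [0.01, 0.3, 0, 0, 0, 0], [0, 0.2, 0, 0, 0, 0], [0, 0.2, 0, 0, 0, 0], [0, 0, 0, 0, 0, 0]]]'

```text
t: 15.9
tool_pos: [0.5928, 0.1221, 0.0341]
orientation: [2.24, 2.202, 0.001]
force: [1.3, 0.7, -2.7]
opening: 0.0602
gripper_force: 11.9
```

Request:
arm_command --deltas '[[[0, 0.1, 0, 0, 0, 0], [0, 0.1, 0, 0, 0, 0], [0, 0.1, 0, 0, 0, 0]]]'

```text
t: 16.15
tool_pos: [0.5929, 0.1246, 0.0341]
orientation: [2.241, 2.202, 0.0]
force: [2.4, -1.3, -2.5]
opening: 0.0599
gripper_force: 12.0
```

Request:
arm_command --deltas '[[[0, 0.1, 0, 0, 0, 0], [0, 0.1, 0, 0, 0, 0]]]'

```text
t: 16.32
tool_pos: [0.5929, 0.1267, 0.0342]
orientation: [2.241, 2.202, 0.0]
force: [2.9, -1.5, -2.4]
opening: 0.06
gripper_force: 12.0
```

Request:
arm_command --deltas '[[[0.05, 0.1, -0.03, 0, 0, 0], [0, 0.1, 0, 0, 0, 0]]]'

```text
t: 16.48
tool_pos: [0.593, 0.1289, 0.0336]
orientation: [-2.241, -2.202, 0.0]
force: [0.9, -1.1, -2.0]
opening: 0.0598
gripper_force: 11.9
```

Request:
arm_command --deltas '[[[0, 0.1, 0, 0, 0, 0], [0, 0.1, 0, 0, 0, 0]]]'

```text
t: 16.65
tool_pos: [0.593, 0.1304, 0.0337]
orientation: [2.241, 2.202, -0.001]
force: [-0.9, -4.7, -0.2]
opening: 0.0598
gripper_force: 11.9
```

Request:
arm_command --deltas '[[[0, 0.1, 0, 0, 0, 0]]]'

```text
t: 16.73
tool_pos: [0.5929, 0.1311, 0.0337]
orientation: [2.241, 2.201, -0.002]
force: [-1.4, -5.5, 0.7]
opening: 0.0598
gripper_force: 11.9
```

Request:
arm_command --deltas '[[[0, 0.1, 0, 0, 0, 0], [0, 0, 0, 0, 0, 0]]]'

```text
t: 16.9
tool_pos: [0.5926, 0.1317, 0.0335]
orientation: [2.241, 2.202, -0.004]
force: [-0.8, -7.0, 1.2]
opening: 0.0598
gripper_force: 12.0
```

Request:
arm_command --deltas '[[[0, 0.1, 0, 0, 0, 0], [0, 0, 0, 0, 0, 0]]]'

```text
t: 17.07
tool_pos: [0.5926, 0.1318, 0.0336]
orientation: [2.24, 2.201, -0.005]
force: [-1.5, -10.3, 0.6]
opening: 0.0598
gripper_force: 12.0
```

The row is firm at the stop. I'll release, lift, and go round to the -x side of the jaw post, at about (0.503,0.077), with the fingers shut.

Request:
arm_command --deltas '[[[0, -0.2, 0, 0, 0, 0], [0, 0, 0, 0, 0, 0], [0, 0, 0, 0, 0, 0], [0, 0, 0, 0, 0, 0], [0, 0, 1, 0, 0, 0], [0, 0, 2.5, 0, 0, 0], [0, 0, 3.5, 0, 0, 0], [-2, -1, 1.5, 0, 0, 0], [-3.5, -1.5, 0, 0, 0, 0], [-3.5, -1.5, 0, 0, 0, 0], [-3.5, -1.2, 0, 0, 0, 0], [-1.8, 0, 0, 0, 0, 0]]]' --gripper 1

```text
t: 18.07
tool_pos: [0.4471, 0.0785, 0.1187]
orientation: [-2.241, -2.201, 0.002]
force: [-0.4, -0.3, -0.2]
opening: 0.0928
gripper_force: 0.0
```

Request:
arm_command --deltas '[[[0, 0, 0, 0, 0, 0], [0, 0, 0, 0, 0, 0], [0, 0, 0, 0, 0, 0], [0, 0, 0, 0, 0, 0], [0, 0, 0, 0, 0, 0], [0, 0, 0, 0, 0, 0], [0, 0, 0, 0, 0, 0], [0, 0, 0, 0, 0, 0]]]' --gripper -1

```text
t: 18.73
tool_pos: [0.4503, 0.0798, 0.1186]
orientation: [-2.24, -2.202, 0.001]
force: [0.2, -0.4, 0.5]
opening: 0.0442
gripper_force: 0.0
```

```bash
python3 - <<'E'
from h import *
im=eyes.read_camera('top'); s=eyes.read_camera('side')
p=monitor.read_state();print(p['tool_pos'],p['orientation'],p['force'],p['opening'])
b=cv2.resize(s[170:320,210:350],(560,600),interpolation=cv2.INTER_CUBIC)
W=np.zeros((600,800,3),np.uint8); W[:,:560]=b; W[:200,560:]=cv2.resize(im[175:265,190:298],(240,200)); cv2.imwrite('pics/c5.png',W)
# side post
m=(s.max(2)<55).astype(np.uint8)[210:250,300:330]
n,l,st,ce=cv2.connectedComponentsWithStats(m)
for i in range(1,n):
    if st[i,4]>8: print(st[i],ce[i]+[300,210])
print('post pred side',proj('side',[[.4946,.0686,.06],[.5106,.0846,.06],[.4946,.0846,.034],[.5106,.0846,.034]]))
E
```

```text
[0.45019216 0.07978397 0.11856968] [-2.24051742e+00 -2.20181661e+00  4.60127473e-04] [-0.44275927 -0.81193389 -0.02084891] 0.036199348757190525
[  9   9  11  14 110] [313.36363636 224.37272727]
post pred side [[317.2358506  219.74273461]
 [310.06854849 223.89804397]
 [316.76756166 233.44712284]
 [309.53702585 233.20601511]]
```

View pics/c5.png

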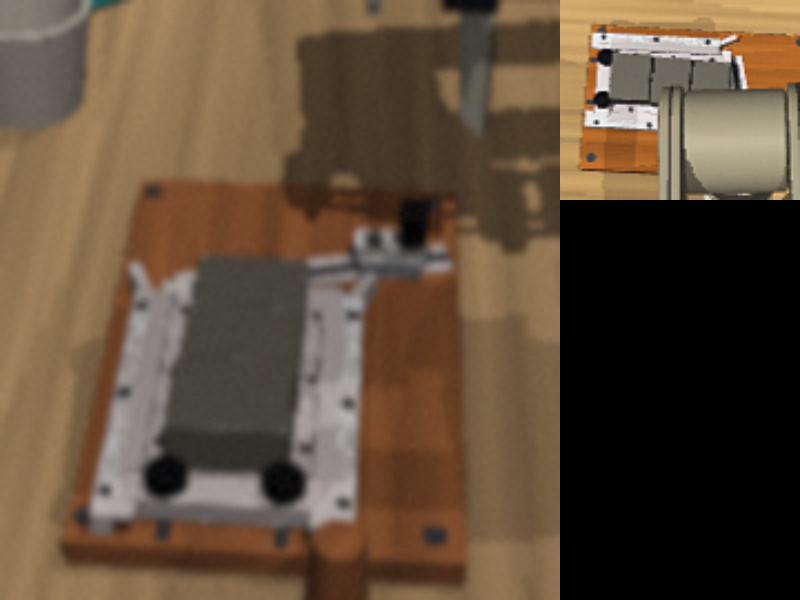

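All three stones are in the row, at (250,300) and below in the side crop. The post at (413,222) agrees with the prediction within a pixel. I'll finish closing and come down beside it.

Request:
arm_command --deltas '[[[-0.3, -0.2, 0, 0, 0, 0], [0, 0, 0, 0, 0, 0], [0, 0, 0, 0, 0, 0], [0, 0, -1.5, 0, 0, 0], [0, 0, -2, 0, 0, 0], [0, 0, -2, 0, 0, 0], [0, 0, -1.5, 0, 0, 0], [0, 0, -0.7, 0, 0, 0], [0, 0, 0, 0, 0, 0], [0, 0, 0, 0, 0, 0]]]' --gripper -1

```text
t: 19.67
tool_pos: [0.4472, 0.0777, 0.042]
orientation: [-2.241, -2.202, 0.0]
force: [0.1, 0.1, 0.4]
opening: 0.0005
gripper_force: 0.0
```

Request:
arm_command --deltas '[[[0.5, 0, 0, 0, 0, 0], [0.5, 0, 0, 0, 0, 0], [0.5, 0, 0, 0, 0, 0], [0.3, 0, 0, 0, 0, 0], [0.3, 0, 0, 0, 0, 0], [0.3, 0, 0, 0, 0, 0]]]'

```text
t: 20.17
tool_pos: [0.4717, 0.0777, 0.0419]
orientation: [2.241, 2.202, 0.0]
force: [0.1, -0.1, -0.1]
opening: 0.0005
gripper_force: 0.0
```

Request:
arm_command --deltas '[[[0.2, 0, 0, 0, 0, 0], [0.2, 0, 0, 0, 0, 0], [0.2, 0, 0, 0, 0, 0], [0.2, 0, 0, 0, 0, 0]]]'

```text
t: 20.5
tool_pos: [0.4793, 0.0777, 0.0417]
orientation: [-2.241, -2.202, 0.0]
force: [-0.7, -0.2, 0.3]
opening: 0.0004
gripper_force: 0.0
```

Request:
arm_command --deltas '[[[0.4, 0.09, 0, 0, 0, 0], [0.4, 0.09, 0, 0, 0, 0], [0.4, 0.09, 0, 0, 0, 0], [0.4, 0.09, 0, 0, 0, 0]]]'

```text
t: 20.83
tool_pos: [0.4953, 0.0814, 0.0416]
orientation: [-2.24, -2.202, 0.001]
force: [-1.9, -0.2, 0.4]
opening: 0.0007
gripper_force: 1.1
```

Request:
arm_command --deltas '[[[0.3, 0.07, 0, 0, 0, 0], [0.3, 0.07, 0, 0, 0, 0], [0.3, 0.07, 0, 0, 0, 0], [0.3, 0.07, 0, 0, 0, 0]]]'

```text
t: 21.17
tool_pos: [0.5073, 0.0842, 0.0416]
orientation: [-2.241, -2.202, 0.0]
force: [-2.8, -0.7, 0.0]
opening: 0.0006
gripper_force: 1.0
```

Request:
arm_command --deltas '[[[0.2, 0.05, 0, 0, 0, 0], [0.2, 0.05, 0, 0, 0, 0], [0.2, 0.05, 0, 0, 0, 0], [0.2, 0.05, 0, 0, 0, 0]]]'

```text
t: 21.5
tool_pos: [0.5152, 0.0861, 0.0416]
orientation: [-2.241, -2.202, 0.0]
force: [-2.4, -0.8, -0.0]
opening: 0.0005
gripper_force: 0.9
```

Request:
arm_command --deltas '[[[0.2, 0.05, 0, 0, 0, 0], [0.2, 0.05, 0, 0, 0, 0], [0.2, 0.05, 0, 0, 0, 0]]]'

```text
t: 21.75
tool_pos: [0.5213, 0.0876, 0.0417]
orientation: [-2.241, -2.202, 0.0]
force: [-1.0, -1.8, -0.6]
opening: 0.0002
gripper_force: 0.9
```

Request:
arm_command --deltas '[[[0.2, 0.05, 0, 0, 0, 0], [0.2, 0.05, 0, 0, 0, 0]]]'

```text
t: 21.92
tool_pos: [0.5254, 0.0887, 0.0417]
orientation: [2.241, 2.202, 0.0]
force: [-2.8, -0.4, -1.1]
opening: 0.0001
gripper_force: 0.9
```

Request:
arm_command --deltas '[[[0.2, 0.05, 0, 0, 0, 0], [0.2, 0.05, 0, 0, 0, 0]]]'

```text
t: 22.08
tool_pos: [0.5294, 0.0897, 0.0418]
orientation: [2.241, 2.202, 0.0]
force: [-1.2, -1.7, 0.6]
opening: 0.0007
gripper_force: 0.9
```

Request:
arm_command --deltas '[[[0.2, 0.05, 0, 0, 0, 0], [0.2, 0.05, 0, 0, 0, 0]]]'

```text
t: 22.25
tool_pos: [0.5334, 0.0907, 0.0418]
orientation: [2.241, 2.202, 0.0]
force: [-2.8, -1.1, -0.6]
opening: 0.0003
gripper_force: 0.9
```

Request:
arm_command --deltas '[[[0.2, 0.05, 0, 0, 0, 0], [0.2, 0.05, 0, 0, 0, 0]]]'

```text
t: 22.42
tool_pos: [0.5374, 0.0917, 0.0418]
orientation: [2.241, 2.202, 0.0]
force: [-1.9, -1.8, -0.4]
opening: 0.0005
gripper_force: 0.9
```

Request:
arm_command --deltas '[[[0.2, 0.05, 0, 0, 0, 0], [0.2, 0.05, 0, 0, 0, 0]]]'

```text
t: 22.58
tool_pos: [0.5413, 0.0926, 0.0418]
orientation: [-2.241, -2.202, 0.0]
force: [-6.2, -4.1, 1.8]
opening: 0.0008
gripper_force: 3.5
```

Request:
arm_command --deltas '[[[0.2, 0.05, 0, 0, 0, 0], [0.1, 0.02, 0, 0, 0, 0]]]'

```text
t: 22.75
tool_pos: [0.5422, 0.0928, 0.0416]
orientation: [-2.239, -2.2, 0.007]
force: [-18.5, -5.3, 14.8]
opening: 0.0003
gripper_force: 9.0
```

Contact: the push jumped to 18 N. I'll ease back right away and hold.

Request:
arm_command --deltas '[[[-0.1, 0, 0, 0, 0, 0], [0, 0, 0, 0, 0, 0]]]'

```text
t: 22.92
tool_pos: [0.542, 0.0929, 0.0416]
orientation: [-2.24, -2.201, 0.004]
force: [-9.0, -3.9, 5.1]
opening: 0.0007
gripper_force: 4.5
```

Request:
arm_command --deltas '[[[0.04, 0, 0, 0, 0, 0], [0, 0, 0, 0, 0, 0], [0, 0, 0, 0, 0, 0], [0, 0, 0, 0, 0, 0]]]'

```text
t: 23.25
tool_pos: [0.5421, 0.0929, 0.0416]
orientation: [-2.24, -2.201, 0.005]
force: [-10.3, -3.7, 6.7]
opening: 0.0004
gripper_force: 5.5
```

Request:
arm_command --deltas '[[[0.03, 0, 0, 0, 0, 0], [0, 0, 0, 0, 0, 0], [0, 0, 0, 0, 0, 0], [0, 0, 0, 0, 0, 0]]]'

```text
t: 23.58
tool_pos: [0.5421, 0.0929, 0.0416]
orientation: [-2.239, -2.2, 0.006]
force: [-12.7, -4.8, 7.9]
opening: 0.0004
gripper_force: 6.3
```

Request:
arm_command --deltas '[[[-0.1, 0, 0, 0, 0, 0], [-0.2, 0, 0, 0, 0, 0], [-0.5, -0.1, 0, 0, 0, 0], [-1.5, -0.2, 0, 0, 0, 0], [-2, 0, 0, 0, 0, 0], [-2, 0, 1, 0, 0, 0], [-1.5, 0, 3, 0, 0, 0], [-1, 0, 3, 0, 0, 0], [-1, 0, 3, 0, 0, 0], [-3.5, 0, 2, 0, 0, 0], [-3.5, 0, 0, 0, 0, 0], [0, 0, 0, 0, 0, 0]]]'

```text
t: 24.58
tool_pos: [0.3724, 0.0908, 0.1628]
orientation: [2.239, 2.202, 0.004]
force: [-0.2, -0.4, -1.5]
opening: 0.0003
gripper_force: 0.0
```

```bash
python3 - <<'E'
from h import *
im=eyes.read_camera('top'); s=eyes.read_camera('side')
p=monitor.read_state();print(p['t'],p['tool_pos'],p['force'])
b=cv2.resize(s[170:320,215:335],(480,600),interpolation=cv2.INTER_CUBIC)
W=np.zeros((600,800,3),np.uint8); W[:,:480]=b; W[:267,480:]=cv2.resize(im[175:265,196:304],(320,267),interpolation=cv2.INTER_CUBIC); cv2.imwrite('pics/c6.png',W)
E
```

```text
24.6833 [0.3759361  0.09066593 0.16254308] [-0.089072    1.35528285  0.27314844]
```

View pics/c6.png

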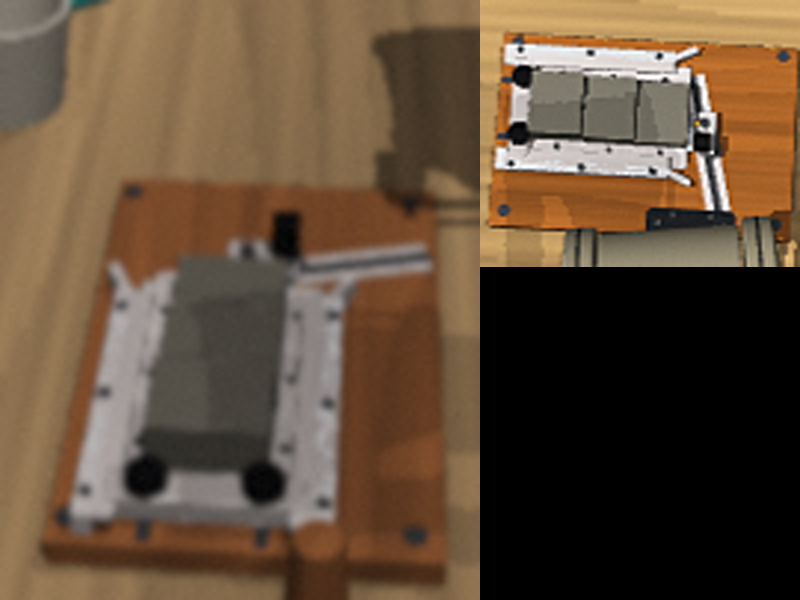

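The top inset shows the three stones tight together from the stop, at (555,105), (610,107) and (663,112), with the jaw at (705,130) pressed in behind the fine stone. The robot is clear, so I'm handing in.

```bash
python3 -c "
from h import *
print(ticket.close_job())"
```

```text
the job is handed in; nothing more can be done
None
```

I handed the job in: coarse, medium and fine stones are in the rails tight against the end stop, the jaw is clamped in behind the fine stone, and the robot is clear; the push on the post briefly hit 18.5 N (9–15 N intended) before I eased to 12.7 N, and no verdict was returned.

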